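Index the press dial, load a coil, index it under the ram

ROBOT

A 7-joint arm with a two-finger parallel gripper is mounted at the origin on the work surface. World frame = base frame: x ahead of the robot, y to its left, z up, the work surface at z = 0. Lengths are in m, angles in rad, forces in N, time in s.
With the tool pointing down it reaches from about 0.4 to 0.85 m from the base axis. Payload 10.4 kg.
Tool frame: the origin (TCP) lies at the very end of the fingers, on their centre line; the grasp point (between the pads) lies 19 mm behind it (manip.grip_point_offset is the distance from the TCP to the grasp point, in m); z points along the fingers, y is the line along which they close (so a half turn about z gives the same grasp; the last joint's range is limited). The gripper opens to 85 mm and grips with 20 to 120 N. Pads are 22 mm wide; open, the fingers measure 114 mm over their backs; the gripper's body (76 mm by 85 mm) begins 54 mm behind the grasp point. The pads swing forward as they close: fully open they stand 13 mm farther back than shut.
Start: joints at [-1.336, 0.332, -0.065, 1.46, 0.022, 1.35, -0.088], TCP at [0.159, 0.604, 0.231] pointing down, gripper open.
Joint ranges: [-2.6, 2.6], [-0.5, 2.12], [-1.47, 1.34], [0.16, 2.42], [-1.27, 4.41], [0.06, 2.06], [-2.6, 2.6]. Speed limits (rad/s): [2.22, 2.22, 2.79, 2.79, 3.14, 3.14, 3.14].

INTERFACE

Orientations are given as a unit quaternion [x, y, z, w].
In Python, from workcell import manip gives the robot as it stands. The module is installed in compiled form; this text tells all that it offers.
- The arm moves only by the shell command python3 -m inch 'ROWS' [OPENING] [FORCE]. ROWS is JSON, a list of rows, each a list of 2 entries, a list of its own where there are three numbers: the shift along the tool's x, y, z each as a share of 0.08 m, from -1 to 1, then the turn, a rotation vector about the tool's x, y, z each as a share of 45 degrees, from -1 to 1. A call has exactly 10 rows; each row is the pose to reach, as a shift and turn from the pose commanded when the call began, along the tool's axes at that moment; what a row does not reach only later rows make up. A row lasts 1/10 s, in which the tool goes at most 50 mm and 8.59 degrees, less where a joint would pass 70% of its speed; a pose out of reach is approached as far as the arm can. A call with a number of a shift or a turn outside -1 to 1 is refused whole. A call with a gripper value outside its range is refused whole. OPENING is the opening, from 0 (shut) to 1 (fully open), set as the call begins (- or left out, the last holds). The fingers move at their own pace and stop on an object; FORCE is the grip in N (left out, the last holds). Time passes only in rows, so rows that repeat a pose let the fingers close, or fill a call up. It gives the time, the measured TCP pose, the force, the opening and the grip force at its end, in the units of the state.
- manip.get_obs(): the state, without advancing time (a new reading comes with each control period).
- manip.camera(name): name is "scene" or "side" or "wrist"; returns the picture (384x512x3 uint8, red, green, blue); there is no depth.
- manip.camera_params(name): a dict with "fov_y" (degrees; the focal length in pixels is half the picture's height over the tangent of half this angle, whatever the lens; pixels are square), "cx", "cy" (the principal point, pixels), "camera_from_world" (4x4, takes a point from world to camera coordinates); the wrist camera has in their place "T_tool_cam" (4x4, takes a point from camera to tool coordinates, whose origin is the TCP and whose axes are the flange's). Camera axes: x right, y up, looking along -z (the intrinsics and any distortion apply to the point x, -y, -z); pixel columns grow to the right and rows downward; lengths in m; the calibration is good to about 2 mm. The wrist camera is an equidistant fisheye: a pixel r from the principal point sees the ray r / f radians off the axis. A picture is of the moment at which its call begins: read the wrist's pose just before it. camera_params takes no time and is no camera call.
- manip.hand_in(): hands the job in; it is judged then, once.
The state is a dict: "clock": time; "joint_pos": joint angles; "joint_velocities": joint speeds; "tau": joint torques, N m; "position": TCP position; "ee_rot": TCP orientation; "ft_force": force on the tool from outside, world axes, zero at the start; "torque": the same for the moment, N m; "grip_width": opening from 0.0 (shut) to 1.0 (fully open); "grasp_force": force on a finger pad.
Only numpy, scipy, OpenCV 4.12 (cv2) and the standard library are available. Lean on these libraries where they do the work, as an engineer would, in place of code of your own. Each camera call takes 0.05 s, during which the arm holds its last target. There are 200 camera calls.

TASK

Drag the turntable round by its handle posts until the middle-sized ring nest clicks into the loading stop, in line with the pointer block on the robot's side of the base. Then take the middle-sized brass coil by its hub, seat it flat in that nest, and let go. Finally turn the table clockwise (seen from above) one quarter turn to the next stop, so that the coil sits in its nest under the press ram; leave the other coils and the clutter where they are and do not ram the press frame.

Things in the scene. Friction and masses are not known exactly. Their poses are not given: they have to be found in the camera images.
- dial (a joint): Turntable angle (rad), counter-clockwise from above positive, travel -0.08 to 4.79: an aluminium disc, 290 mm diameter, top face 70 mm above the table. Sprung stops at 0 (mid nest under the ram), 1.571 (loading), 3.142, 4.712, each drawing it in from halfway; getting out of one takes about 3 N at a post. Starts between 2.7 and 4.75; turn it towards lower values.
- base: Fixed round base of the turntable, 320 mm diameter, origin on the table top on the dial's turning axis. Its own -x side (towards the robot, give or take 20 degrees) bears the loading pointer; the press frame stands on its own +y side.
- load_mark (a point): Top of the fixed pointer block (30 x 16 mm, 66 mm high), 168 mm from the dial's axis on the base's -x side. At the loading stop the mid nest lies on the line from the axis to this pointer.
- nest (a point): Floor centre of the mid nest, on the dial's top face, 90 mm from its axis: a raised steel ring, 63 mm inside, 71 mm outside diameter, 10 mm high. At the same radius the dial bears a ring nest of 49 mm inside (90 degrees counter-clockwise of it), one of 77 mm (opposite) and a square pad, 45 mm wide, 14 mm high (90 degrees clockwise); in its middle a disc 56 mm wide, 12 mm high.
- post0 (a point): Top centre of one of the four plain steel handle posts (round, 20 mm diameter, 55 mm tall, fixed upright on the dial, centre 118 mm from the dial's axis) by which the dial is pushed or dragged round; this one is 45 degrees counter-clockwise of the mid nest.
- post1 (a point): Top centre of one of the four plain steel handle posts (round, 20 mm diameter, 55 mm tall, fixed upright on the dial, centre 118 mm from the dial's axis) by which the dial is pushed or dragged round; this one is 135 degrees counter-clockwise of the mid nest.
- post2 (a point): Top centre of one of the four plain steel handle posts (round, 20 mm diameter, 55 mm tall, fixed upright on the dial, centre 118 mm from the dial's axis) by which the dial is pushed or dragged round; this one is 135 degrees clockwise of the mid nest.
- post3 (a point): Top centre of one of the four plain steel handle posts (round, 20 mm diameter, 55 mm tall, fixed upright on the dial, centre 118 mm from the dial's axis) by which the dial is pushed or dragged round; this one is 45 degrees clockwise of the mid nest.
- press: Fixed white C-frame press, origin on the table on the dial's axis, axes as the base's. Column 80 (x) by 50 (y) mm, centred 265 mm out along its own +y, on a 140 x 110 mm foot; its arm, 80 mm wide, 225 to 270 mm above the table, reaches in to 50 mm from the axis; on it a cylinder 62 mm wide reaches 396 mm up. Posts below the arm cannot be reached from above.
- ram (a point): Centre of the underside of the ram's round foot (64 mm diameter), fixed, 160 mm above the table and 90 mm from the dial's axis along the press's own +y: the place below which the loaded nest must end.
- coil_mid: The middle-sized of three loose wound coils: a brass disc 58 mm diameter and 16 mm thick with a round steel hub, 22 mm diameter, standing up to 46 mm above the underside. About 0.28 kg. Origin at the centre of the underside, z up.
- coil_small: The smallest coil: disc 44 mm diameter, 16 mm thick, same hub. To be left alone. Origin at the centre of the underside.
- coil_large: The largest coil: disc 72 mm diameter, 16 mm thick, same hub. To be left alone. Origin at the centre of the underside.
- tube_up: Bystander: cardboard tube standing upright, 42 mm diameter, 85 mm tall. Origin at the centre of its underside.
- tube_flat: Bystander: cardboard tube lying down, 42 mm diameter, 110 mm long, from its origin along its x axis.
- tape_roll: Bystander: roll of white tape lying flat, 100 mm diameter, 25 mm high. Origin at the centre of its underside.
- tape_measure: Bystander: tape measure, 70 x 35 mm, 60 mm tall. Origin at the centre of its underside.
- driver: Bystander: screwdriver lying along its x axis, about 200 mm long.
- collar: Bystander: steel collar lying flat, 60 mm diameter, 22 mm high. Origin at the centre of its underside.
- nut: Bystander: round nut, 36 mm diameter, 14 mm high. Origin at the centre of its underside.

How it is judged:
By the outcome, as a careful person would: the job done as asked, in the order asked, and still so for the second after the job is handed in, with the robot touching nothing.
It also fails if it takes over 72 s, if anything falls off the work surface, if the arm or the gripper's body presses on something with over 40 N, if the wrist force passes 120 N, or if a joint passes its speed limit or range.

## Working session

There is one attempt and no reset: what is moved stays moved. The work goes in short steps, Python scripts to look and compute and a shell command to move; the robot and the scene stay as the last step left them, time stands still between calls to the robot, and variables do not carry over. Pictures are saved under pics/ and viewed, at most 10 in all, crops included, and the job is handed in when it is done.

```bash
mkdir -p pics
cat > h.py <<'E'
import numpy as np, cv2, json
from workcell import manip
from scipy.spatial.transform import Rotation as R
def snap(n,f=None):
    o=manip.get_obs(); im=manip.camera(n)
    if f: cv2.imwrite('pics/'+f,im[:,:,::-1])
    return o,im
def T_wc(n,o=None):
    p=manip.camera_params(n)
    if n=='wrist':
        T=np.eye(4);T[:3,:3]=R.from_quat(o['ee_rot']).as_matrix();T[:3,3]=o['position']
        return T@np.array(p['T_tool_cam']),p
    return np.linalg.inv(np.array(p['camera_from_world'])),p
def ray(n,uv,o=None):
    T,p=T_wc(n,o); f=192/np.tan(np.radians(p['fov_y'])/2)
    x=(uv[0]-p['cx']);y=(uv[1]-p['cy'])
    if n=='wrist':
        r=np.hypot(x,y);t=r/f;d=np.array([x/r*np.sin(t),-y/r*np.sin(t),-np.cos(t)]) if r>1e-9 else np.array([0,0,-1.])
    else: d=np.array([x/f,-y/f,-1.])
    return T[:3,3],T[:3,:3]@d
def onz(n,uv,z,o=None):
    c,d=ray(n,uv,o); return c+d*(z-c[2])/d[2]
def proj(n,P,o=None):
    T,p=T_wc(n,o); f=192/np.tan(np.radians(p['fov_y'])/2)
    q=np.linalg.inv(T)@np.append(P,1); x,y,z=q[0],-q[1],-q[2]
    if n=='wrist':
        r=np.hypot(x,y);t=np.arctan2(r,z);return np.array([p['cx']+f*t*x/r,p['cy']+f*t*y/r])
    return np.array([p['cx']+f*x/z,p['cy']+f*y/z])
E
python3 - <<'E'
from h import *
np.set_printoptions(precision=4,suppress=True)
ims=[]
for n in ['scene','side','wrist']:
    o,im=snap(n,n+'0.png');ims.append(im)
    p=manip.camera_params(n);print(n,p)
    T,_=T_wc(n,o);print(T[:3,3],-T[:3,2])
print(manip.get_obs())
a=np.hstack([ims[0],ims[1]])
E
```

```text
scene {'fov_y': 54.61693647331764, 'cx': 251.0220651308337, 'cy': 193.74237216480947, 'camera_from_world': array([[-0.2317,  0.9727, -0.0123,  0.1617],
       [-0.834 , -0.1921,  0.5173,  0.3418],
       [ 0.5008,  0.1301,  0.8557, -1.499 ],
       [ 0.    ,  0.    ,  0.    ,  1.    ]])}
[1.0732 0.1034 1.1079] [-0.5008 -0.1301 -0.8557]
side {'fov_y': 50.132507468848345, 'cx': 253.10725772828604, 'cy': 198.36029094090722, 'camera_from_world': array([[ 0.9891, -0.147 ,  0.0025, -0.4696],
       [ 0.0909,  0.6251,  0.7752, -0.0881],
       [-0.1155, -0.7666,  0.6317, -1.4103],
       [ 0.    ,  0.    ,  0.    ,  1.    ]])}
[ 0.3096 -1.0951  0.9604] [ 0.1155  0.7666 -0.6317]
wrist {'fov_y': 65.70646984690485, 'cx': 257.7654628577691, 'cy': 188.03958629446032, 'T_tool_cam': array([[-0.0007,  0.9513,  0.3083,  0.0787],
       [ 1.    ,  0.0009, -0.0004,  0.0008],
       [-0.0006,  0.3083, -0.9513, -0.1427],
       [ 0.    ,  0.    ,  0.    ,  1.    ]])}
[0.0834 0.625  0.3733] [ 0.298  -0.0794 -0.9513]
{'clock': 0.15, 'joint_pos': array([-1.3356,  0.3327, -0.0647,  1.4607,  0.0216,  1.3499, -0.0885]), 'joint_velocities': array([-0.0005, -0.0015,  0.0005, -0.0039,  0.0008,  0.0001,  0.0005]), 'tau': array([  0.0004, -62.5821,   0.0488, -39.1857,   0.0162,   0.0073,
        -0.    ]), 'position': array([0.1592, 0.6041, 0.2307]), 'ee_rot': array([ 0.1285,  0.9917, -0.0006, -0.0001]), 'ft_force': array([ 0.6367,  0.529 , -0.0134]), 'torque': array([ 0.0601, -0.045 ,  0.0369]), 'grasp_force': 0.0, 'grip_width': 1.0027985345648187}
```

View pics/scene0.png

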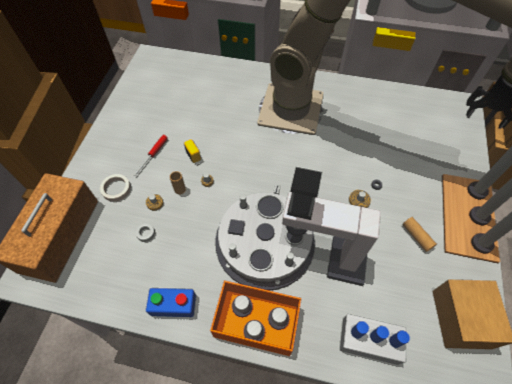

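View pics/side0.png

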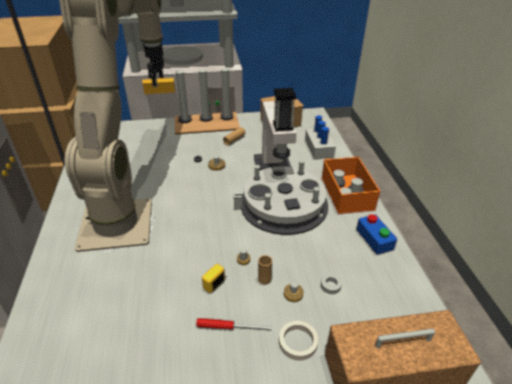

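The scene view shows the turntable at about (265,237), with the square pad at (237,227), the 77 mm nest towards the robot at (269,206), and the mid nest on the far side at (261,259). The coils are at (154,202), (207,180) and (361,199). The press is on the right (+y). The side view agrees.

Run:
```python
from h import *
np.set_printoptions(precision=4,suppress=True)
im=cv2.imread('pics/scene0.png')
cv2.imwrite('pics/crop1.png',cv2.resize(im[165:295,200:330],None,fx=4.5,fy=4.5,interpolation=cv2.INTER_CUBIC))
for name,c in [('scene',[(154,202),(207,180),(361,199)]),('side',[(293,292),(243,258),(216,164)])]:
    im=cv2.imread(f'pics/{name}0.png');hsv=cv2.cvtColor(im,cv2.COLOR_BGR2HSV)
    m=cv2.inRange(hsv,(8,70,60),(28,255,255))
    n,l,s,cen=cv2.connectedComponentsWithStats(m)
    for k in range(1,n):
        if 25<s[k][4]<800 and any(np.hypot(*(cen[k]-q))<14 for q in np.array(c)):
            x,y,w,h,a=s[k]; p=np.array([onz(name,q,.012) for q in [(x-.5,y+h/2-.5),(x+w-.5,y+h/2-.5)]])
            q=(x+w/2-.5,y+h/2-.5)
            print(name,cen[k],s[k],'ctr',onz(name,q,.012)[:2],'diam',np.linalg.norm(p[0]-p[1]))
```

```text
scene [207.0725 181.5217] [201 175  12  12  69] ctr [ 0.4141 -0.2289] diam 0.0423896022063076
scene [358.9671 199.1737] [349 190  22  18 213] ctr [0.3674 0.301 ] diam 0.07457049131760238
scene [154.5152 202.9333] [146 195  17  15 165] ctr [ 0.5382 -0.3781] diam 0.058206723936465976
side [216.1898 164.5328] [208 159  17  11 137] ctr [0.366  0.2967] diam 0.06923456536482667
side [243.     259.7241] [237 254  13  11  87] ctr [ 0.4084 -0.2337] diam 0.04024076551412534
side [292.8673 293.5929] [284 284  19  18 226] ctr [ 0.5332 -0.3815] diam 0.05425870936722934
```

View pics/crop1.png

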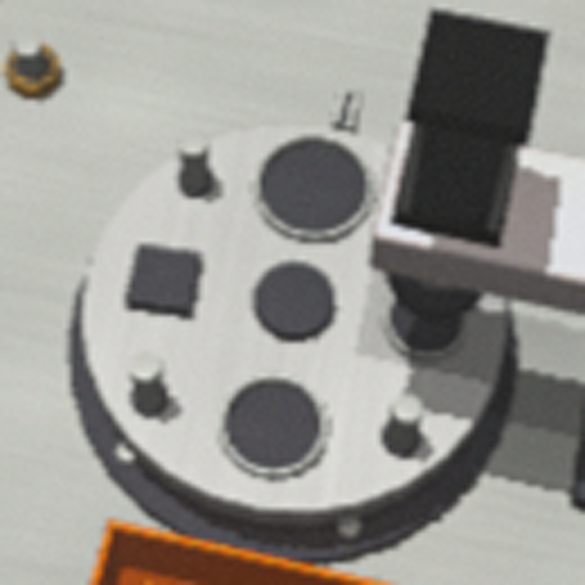

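The crop shows post tops at crop (194,152), (148,367) and (407,408). It also shows the mid nest at (273,425), the centre disc at (294,300), the large nest at (313,187) and the pointer at (345,105).

Run:
```python
from h import *
np.set_printoptions(precision=4,suppress=True)
f=lambda u,v,z: onz('scene',(200+(u+.5)/4.5-.5,165+(v+.5)/4.5-.5),z)[:2]
P={'mid':f(273,425,.076),'lar':f(313,187,.076),'hub':f(294,300,.082),'ptr':f(347,108,.066),'pA':f(194,149,.125),'pB':f(148,365,.125),'pC':f(407,404,.125),'sq':f(164,280,.084)}
for k,v in P.items(): print(k,v)
ps=np.array([P['pA'],P['pB'],P['pC']])
c=(P['pA']+P['pC'])/2
for cc,n in[(c,'posts'),((P['mid']+P['lar'])/2,'nests'),(P['hub'],'hub')]:
    print(n,cc)
    for k,v in P.items(): d=v-cc; print('  ',k,np.linalg.norm(d),np.degrees(np.arctan2(d[1],d[0])))
# side masks: posts, hub check via projection
for k,z in [('mid',.076),('lar',.076),('hub',.082),('ptr',.066),('pA',.125),('pB',.125),('pC',.125)]:
    print(k,proj('side',[*P[k],z]))
im=cv2.imread('pics/side0.png')
cv2.imwrite('pics/crop2.png',cv2.resize(im[130:240,225:345],None,fx=5,fy=5,interpolation=cv2.INTER_CUBIC))
```

```text
mid [0.6808 0.0248]
lar [0.5013 0.0134]
hub [0.5929 0.0195]
ptr [0.4252 0.023 ]
pA [ 0.5176 -0.0676]
pB [ 0.6783 -0.0574]
pC [0.667  0.1069]
sq [ 0.5992 -0.0695]
posts [0.5923 0.0197]
   mid 0.08867286063349808 3.308893894902813
   lar 0.09125316342076147 -176.04448518168866
   hub 0.0006599491807387954 -14.140328928506802
   ptr 0.16711221987250838 178.84801410754724
   pA 0.1148186519768158 -130.5656937684371
   pB 0.11542857808780976 -41.86039258417924
   pC 0.11481865197681589 49.43430623156287
   sq 0.08938578140694464 -85.56695038926448
nests [0.5911 0.0191]
   mid 0.08996158004445838 3.63684097180852
   lar 0.08996158004445838 -176.3631590281915
   hub 0.001942865352977488 12.699995867700418
   ptr 0.16587005735829236 178.63610345138878
   pA 0.11355673953765909 -130.2775688899339
   pB 0.11597794944171604 -41.230041857316685
   pC 0.11608340479222494 49.15245271509021
   sq 0.08890568219293705 -84.7309970740503
hub [0.5929 0.0195]
   mid 0.08804350268668826 3.43767596370709
   lar 0.09188069903091563 -176.17231174227808
   hub 0.0 0.0
   ptr 0.16775535036196107 178.79735448655143
   pA 0.11511386735247395 -130.8598514359402
   pB 0.11484478102079013 -42.013542700054074
   pC 0.11452647856520196 49.72997260209743
   sq 0.08917776933108745 -85.96888015456663
mid [309.452  184.7952]
lar [260.1268 191.2484]
hub [285.633  186.5164]
ptr [238.1791 193.7413]
pA [269.25   194.1716]
pB [316.2455 187.9465]
pC [301.2378 160.8191]
```

View pics/crop2.png

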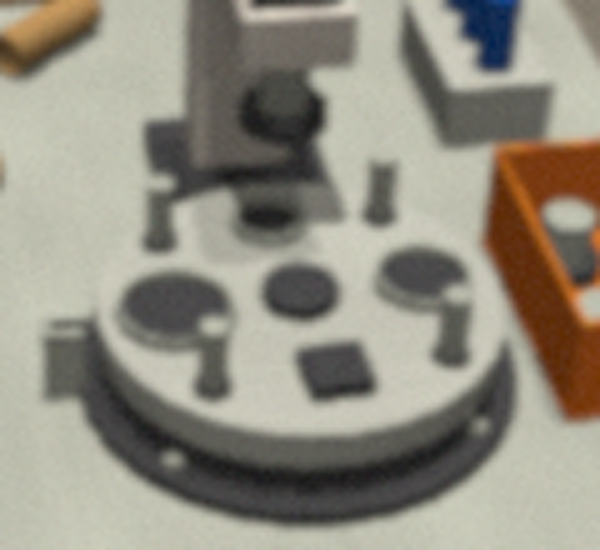

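Both views agree: the dial axis is at about (0.592, 0.0195), the mid nest is on the far side, post2 is at (0.517,-0.068), and coil_mid is at (0.536,-0.380). I plan to grip the near-left post and drag it about 75° clockwise so the spring finishes the step, and do that twice. The first move is a straight line towards that post.

```bash
python3 -m inch '[[[-0.09,-0.1,0],[0,0,0]],[[-0.18,-0.2,0],[0,0,0]],[[-0.28,-0.3,0],[0,0,0]],[[-0.37,-0.4,0],[0,0,0]],[[-0.46,-0.5,0],[0,0,0]],[[-0.56,-0.6,0],[0,0,0]],[[-0.65,-0.7,0],[0,0,0]],[[-0.74,-0.8,0],[0,0,0]],[[-0.83,-0.9,0],[0,0,0]],[[-0.93,-1,0],[0,0,0]]]' 0.6 30
python3 -m inch '[[[-0.09,-0.1,0],[0,0,0]],[[-0.18,-0.2,0],[0,0,0]],[[-0.28,-0.3,0],[0,0,0]],[[-0.37,-0.4,0],[0,0,0]],[[-0.46,-0.5,0],[0,0,0]],[[-0.56,-0.6,0],[0,0,0]],[[-0.65,-0.7,0],[0,0,0]],[[-0.74,-0.8,0],[0,0,0]],[[-0.83,-0.9,0],[0,0,0]],[[-0.93,-1,0],[0,0,0]]]'
python3 -m inch '[[[-0.09,-0.1,0],[0,0,0]],[[-0.18,-0.2,0],[0,0,0]],[[-0.28,-0.3,0],[0,0,0]],[[-0.37,-0.4,0],[0,0,0]],[[-0.46,-0.5,0],[0,0,0]],[[-0.56,-0.6,0],[0,0,0]],[[-0.65,-0.7,0],[0,0,0]],[[-0.74,-0.8,0],[0,0,0]],[[-0.83,-0.9,0],[0,0,0]],[[-0.93,-1,0],[0,0,0]]]'
```

```text
clock: 1.15
position: [0.2112, 0.5073, 0.2313]
ee_rot: [0.128, 0.992, 0.0, -0.0]
ft_force: [0.7, -0.1, 0.0]
grip_width: 0.599
grasp_force: 0.0
clock: 2.15
position: [0.2628, 0.4109, 0.2313]
ee_rot: [0.128, 0.992, 0.0, -0.0]
ft_force: [0.6, -0.2, -0.8]
grip_width: 0.602
grasp_force: 0.0
clock: 3.15
position: [0.3143, 0.3146, 0.2313]
ee_rot: [0.128, 0.992, 0.0, -0.0]
ft_force: [0.9, -0.1, -0.4]
grip_width: 0.598
grasp_force: 0.0
```

```bash
python3 -m inch '[[[-0.09,-0.1,0],[0,0,0]],[[-0.18,-0.2,0],[0,0,0]],[[-0.28,-0.3,0],[0,0,0]],[[-0.37,-0.4,0],[0,0,0]],[[-0.46,-0.5,0],[0,0,0]],[[-0.56,-0.6,0],[0,0,0]],[[-0.65,-0.7,0],[0,0,0]],[[-0.74,-0.8,0],[0,0,0]],[[-0.83,-0.9,0],[0,0,0]],[[-0.93,-1,0],[0,0,0]]]'
python3 -m inch '[[[-0.09,-0.1,0],[0,0,-0.1]],[[-0.18,-0.2,0],[0,0,-0.2]],[[-0.28,-0.3,0],[0,0,-0.3]],[[-0.37,-0.4,0],[0,0,-0.4]],[[-0.46,-0.5,0],[0,0,-0.5]],[[-0.56,-0.6,0],[0,0,-0.6]],[[-0.65,-0.7,0],[0,0,-0.7]],[[-0.74,-0.8,0],[0,0,-0.8]],[[-0.83,-0.9,0],[0,0,-0.9]],[[-0.93,-1,0],[0,0,-1]]]'
cat > to.py <<'E'
import sys
from h import *
# shift (shares) & turn to reach world x y z yaw(deg of tool x)
a=[float(v) for v in sys.argv[1:]]
o=manip.get_obs();Rm=R.from_quat(o['ee_rot']).as_matrix()
s=Rm.T@(np.array(a[:3])-o['position'])/.08
y=np.degrees(np.arctan2(Rm[1,0],Rm[0,0]))
t=-((a[3]-y+180)%360-180) if len(a)>3 else 0
print('yaw',y.round(1),'shift',s.round(2),'turn',(t/45).round(2))
E
python3 - <<'E'
from h import *
o,im=snap('wrist','w1.png')
for P in [(.5176,-.0676,.125),(.5013,.0134,.076),(.424,.02,.066),(.5929,.0195,.082)]: print(proj('wrist',P,o))
E
python3 to.py .5165 -.0675 .2 229.5
```

```text
clock: 4.15
position: [0.3659, 0.2183, 0.2313]
ee_rot: [0.128, 0.992, 0.0, 0.0]
ft_force: [-0.7, -0.1, 0.0]
grip_width: 0.592
grasp_force: 0.0
clock: 5.15
position: [0.4174, 0.1219, 0.2313]
ee_rot: [-0.262, 0.965, 0.0, 0.0]
ft_force: [-0.2, -0.0, 0.1]
grip_width: 0.6
grasp_force: 0.0
[ 51.63684472 177.14396772]
[135.54605206 187.24679087]
[171.6043632  127.65884548]
[114.17635109 252.00268947]
yaw -149.4 shift [ 0.14 -2.65  0.39] turn -0.42
```

View pics/w1.png

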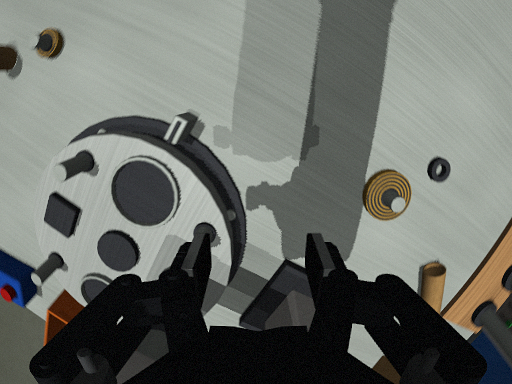

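The wrist view shows the near post top at about (62,173), the large nest at (145,190), the pointer top at (180,128), and the centre disc at (118,250). These sit about 9 px from where my estimates project, so I'll check again after a settled step closer.

```bash
python3 - <<'E'
from h import *
np.set_printoptions(precision=4,suppress=True)
o=manip.get_obs()
for n,uv,z in [('postA',(62,173),.125),('large',(145,190),.076),('ptr',(180,128),.066),('hub',(118,250),.082),('coilL',(386,194),.012)]: print(n,onz('wrist',uv,z,o))
print(o['position'],o['ee_rot'],o['joint_velocities'])
E
python3 -m inch '[[[0.01,-0.1,0.04],[0,0,-0.04]],[[0.03,-0.2,0.08],[0,0,-0.08]],[[0.04,-0.3,0.12],[0,0,-0.13]],[[0.06,-0.4,0.16],[0,0,-0.17]],[[0.07,-0.5,0.2],[0,0,-0.21]],[[0.08,-0.6,0.24],[0,0,-0.25]],[[0.1,-0.7,0.28],[0,0,-0.29]],[[0.11,-0.8,0.32],[0,0,-0.34]],[[0.13,-0.9,0.36],[0,0,-0.38]],[[0.14,-1,0.39],[0,0,-0.42]]]'
python3 to.py .5165 -.0675 .2 229.5
python3 - <<'E'
from h import *
o,im=snap('wrist','w2.png')
for P in [(.5176,-.0676,.125),(.5013,.0134,.076),(.424,.02,.066),(.5929,.0195,.082)]: print(proj('wrist',P,o))
E
```

```text
postA [ 0.5075 -0.0577  0.125 ]
large [0.4996 0.0233 0.076 ]
ptr [0.421  0.0267 0.066 ]
hub [0.5881 0.022  0.082 ]
coilL [0.3696 0.2968 0.012 ]
[0.4182 0.1203 0.2314] [-0.2637  0.9646 -0.0002  0.0002] [-0.0019 -0.0076 -0.0261  0.0042 -0.0015  0.001  -0.2074]
clock: 6.2
position: [0.4477, 0.0476, 0.1999]
ee_rot: [-0.416, 0.91, 0.0, -0.0]
ft_force: [0.4, 0.3, 0.0]
grip_width: 0.602
grasp_force: 0.0
yaw -130.9 shift [ 0.52 -1.59 -0.  ] turn -0.01
[100.60528338 148.82570218]
[192.07644248 188.97234987]
[257.45092381 139.34255289]
[137.40530087 248.30629136]
```

View pics/w2.png

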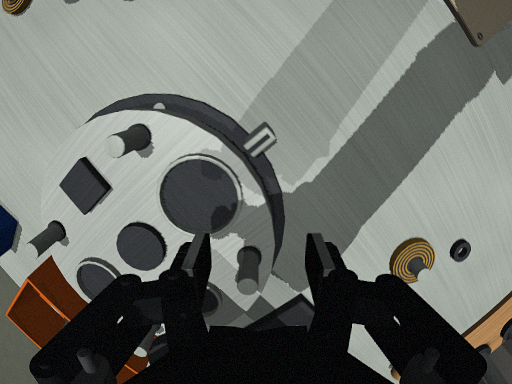

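The near post top is now at about (116,146), the large nest ring centre at (201,194), the pointer top at (261,139), and the centre disc at (141,246).

Run:
```python
from h import *
np.set_printoptions(precision=4,suppress=True)
o=manip.get_obs()
for n,uv,z in [('postA',(116,146),.125),('large',(201,194),.076),('ptr',(261,139),.066),('hub',(141,246),.082),('coilL',(411,261),.012)]:
    p=onz('wrist',uv,z,o); d=p[:2]-[.592,.0195];print(n,p,np.linalg.norm(d),np.degrees(np.arctan2(d[1],d[0])))
print(o['position'],o['ee_rot'],o['joint_velocities'])
```

```text
postA [ 0.5054 -0.0602  0.125 ] 0.11765619389579748 -137.36423895075998
large [0.4984 0.0215 0.076 ] 0.09357232588632731 178.75700381282772
ptr [0.4216 0.0206 0.066 ] 0.17043290103673867 179.62663256844618
hub [0.5874 0.0191 0.082 ] 0.004629597030262841 -175.2421107359825
coilL [0.3722 0.2967 0.012 ] 0.35377923342019296 128.41596789593987
[0.448  0.0464 0.1997] [-0.4159  0.9094 -0.0001 -0.0001] [-0.0069 -0.009  -0.0176  0.0022  0.0071  0.0129 -0.1023]
```

The dial has settled about 5° since the first picture, drawn into its 4.712 stop, so the post is now at about (0.506,-0.061). I'll move over it, descend and grip.

```bash
python3 to.py .506 -.061 .2 224
python3 -m inch '[[[0.05,-0.1,0],[0,0,0.01]],[[0.1,-0.22,0],[0,0,0.03]],[[0.15,-0.35,0],[0,0,0.05]],[[0.2,-0.48,0],[0,0,0.07]],[[0.26,-0.6,0],[0,0,0.09]],[[0.3,-0.74,0],[0,0,0.1]],[[0.36,-0.86,0],[0,0,0.1]],[[0.4,-0.96,0],[0,0,0.1]],[[0.41,-1,0],[0,0,0.1]],[[0.41,-1,0],[0,0,0.1]]]'
python3 to.py .506 -.061 .09 224
```

```text
yaw -130.8 shift [ 0.54 -1.43 -0.  ] turn 0.11
clock: 7.25
position: [0.4868, -0.0295, 0.2]
ee_rot: [-0.379, 0.925, -0.0, -0.0]
ft_force: [-0.1, 0.4, -0.4]
grip_width: 0.601
grasp_force: 0.0
yaw -135.4 shift [ 0.11 -0.45  1.38] turn 0.01
```

```bash
python3 -m inch '[[[0.03,-0.1,0],[0,0,0]],[[0.06,-0.22,0.05],[0,0,0]],[[0.09,-0.34,0.15],[0,0,0]],[[0.11,-0.42,0.3],[0,0,0]],[[0.11,-0.45,0.45],[0,0,0]],[[0.11,-0.45,0.6],[0,0,0]],[[0.11,-0.45,0.75],[0,0,0]],[[0.11,-0.45,0.9],[0,0,0]],[[0.11,-0.45,1],[0,0,0]],[[0.11,-0.45,1],[0,0,0]]]'
python3 -m inch '[[[0,0,0.1],[0,0,0]],[[0,0,0.2],[0,0,0]],[[0,0,0.3],[0,0,0]],[[0,0,0.38],[0,0,0]],[[0,0,0.38],[0,0,0]],[[0,0,0.38],[0,0,0]],[[0,0,0.38],[0,0,0]],[[0,0,0.38],[0,0,0]],[[0,0,0.38],[0,0,0]],[[0,0,0.38],[0,0,0]]]' 0 30
python3 to.py .506 -.061 .09 224
```

```text
clock: 8.25
position: [0.505, -0.0608, 0.1189]
ee_rot: [-0.38, 0.925, 0.0, -0.001]
ft_force: [0.0, 0.2, 0.2]
grip_width: 0.603
grasp_force: 0.0
clock: 9.25
position: [0.5101, -0.0621, 0.0936]
ee_rot: [-0.379, 0.925, -0.002, 0.004]
ft_force: [-1.2, -2.5, 32.7]
grip_width: 0.222
grasp_force: 34.3
yaw -135.4 shift [0.03 0.05 0.04] turn 0.01
```

Gripped: width 0.222 is about 19 mm, which matches the 20 mm post. I'll now drag 40° clockwise along the arc and ease up a few millimetres to relieve the vertical load.

```bash
python3 -m inch '[[[0,0.1,-0.04],[0,0,0.09]],[[-0.01,0.2,-0.05],[0,0,0.18]],[[-0.03,0.3,-0.05],[0,0,0.27]],[[-0.06,0.4,-0.05],[0,0,0.36]],[[-0.09,0.5,-0.05],[0,0,0.44]],[[-0.13,0.6,-0.05],[0,0,0.53]],[[-0.17,0.69,-0.05],[0,0,0.62]],[[-0.22,0.78,-0.05],[0,0,0.71]],[[-0.28,0.86,-0.05],[0,0,0.8]],[[-0.34,0.94,-0.05],[0,0,0.89]]]'
python3 to.py .506 -.061 .09 224
```

```text
clock: 10.25
position: [0.4755, 0.0125, 0.094]
ee_rot: [-0.039, 0.999, -0.0, 0.004]
ft_force: [20.4, 0.9, -20.3]
grip_width: 0.225
grasp_force: 30.6
yaw -175.5 shift [-0.31 -0.95  0.05] turn -0.88
```

```bash
python3 -m inch '[[[-0.02,0.06,0.02],[0,0,0.06]],[[-0.04,0.13,0.02],[0,0,0.11]],[[-0.06,0.19,0.02],[0,0,0.17]],[[-0.07,0.25,0.02],[0,0,0.22]],[[-0.08,0.32,0.02],[0,0,0.28]],[[-0.09,0.38,0.02],[0,0,0.33]],[[-0.11,0.44,0.02],[0,0,0.39]],[[-0.13,0.5,0.02],[0,0,0.44]],[[-0.15,0.56,0.02],[0,0,0.5]],[[-0.18,0.62,0.02],[0,0,0.56]]]'
python3 to.py .506 -.061 .09 224
```

```text
clock: 11.25
position: [0.4837, 0.0641, 0.0937]
ee_rot: [0.18, 0.984, 0.002, 0.001]
ft_force: [-7.2, 4.2, 23.7]
grip_width: 0.225
grasp_force: 35.0
yaw 159.3 shift [-0.81 -1.36  0.04] turn -1.44
```

```bash
python3 -m inch '[[[0,0,0],[0,0,0]],[[0,0,0],[0,0,0]],[[0,0,0],[0,0,0]],[[0,0,-0.1],[0,0,0]],[[0,0,-0.2],[0,0,0]],[[0,0,-0.35],[0,0,0]],[[0,0,-0.5],[0,0,0]],[[0,0,-0.65],[0,0,0]],[[0,0,-0.75],[0,0,0]],[[0,0,-0.75],[0,0,0]]]' 0.7
python3 to.py .506 -.061 .155 224
python3 - <<'E'
from h import *
o,im=snap('wrist','w3.png'); snap('side','s3.png')
for a in (-131,-136,-141,-181): 
    r=.118; print(a,proj('wrist',[.591+r*np.cos(np.radians(a)),.0195+r*np.sin(np.radians(a)),.125],o), proj('side',[.591+r*np.cos(np.radians(a)),.0195+r*np.sin(np.radians(a)),.125]))
E
```

```text
clock: 12.25
position: [0.4833, 0.0624, 0.1534]
ee_rot: [0.179, 0.984, 0.001, 0.001]
ft_force: [-0.4, -1.0, -0.7]
grip_width: 0.697
grasp_force: 0.0
yaw 159.4 shift [-0.81 -1.34 -0.02] turn -1.44
-131 [117.32163129 303.49711628] [268.13320534 194.65980734]
-136 [118.88270121 294.94955412] [265.50403936 193.52509816]
-141 [121.63047204 286.40045043] [263.05547545 192.26379768]
-181 [191.81643908 229.31131805] [251.77060175 179.24078245]
```

View pics/w3.png

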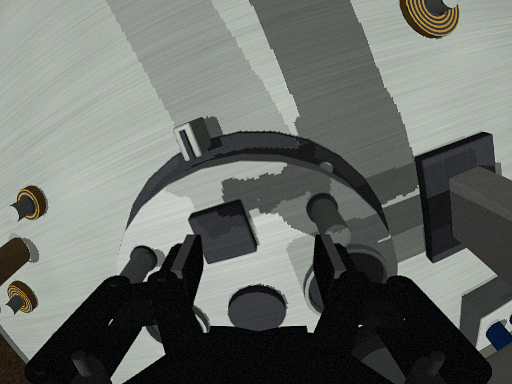

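The wrist view shows the square pad, at (222,232), in line with the pointer at (190,138). The dial has clicked into 3.142, as intended. I'll go back for the next post and repeat the drag.

```bash
python3 -m inch '[[[-0.06,-0.1,0],[0,0,-0.1]],[[-0.12,-0.2,0],[0,0,-0.2]],[[-0.18,-0.3,0],[0,0,-0.3]],[[-0.24,-0.4,0],[0,0,-0.4]],[[-0.3,-0.5,0],[0,0,-0.5]],[[-0.36,-0.6,0],[0,0,-0.6]],[[-0.42,-0.7,0],[0,0,-0.7]],[[-0.48,-0.8,0],[0,0,-0.8]],[[-0.54,-0.9,0],[0,0,-0.9]],[[-0.6,-1,0],[0,0,-1]]]' 0.6
python3 to.py .5075 -.0625 .092 224
```

```text
clock: 13.35
position: [0.499, -0.03, 0.1514]
ee_rot: [-0.213, 0.977, -0.0, -0.001]
ft_force: [-0.1, 0.3, -0.4]
grip_width: 0.601
grasp_force: 0.0
yaw -155.4 shift [ 0.07 -0.41  0.74] turn -0.43
```

```bash
python3 -m inch '[[[0.02,-0.12,0],[0,0,-0.12]],[[0.04,-0.24,0],[0,0,-0.25]],[[0.06,-0.35,0],[0,0,-0.37]],[[0.07,-0.4,0.05],[0,0,-0.43]],[[0.07,-0.4,0.2],[0,0,-0.43]],[[0.07,-0.4,0.35],[0,0,-0.43]],[[0.07,-0.4,0.5],[0,0,-0.43]],[[0.07,-0.4,0.65],[0,0,-0.43]],[[0.07,-0.4,0.74],[0,0,-0.43]],[[0.07,-0.4,0.74],[0,0,-0.43]]]'
python3 -m inch '[[[0,0,0],[0,0,0]],[[0,0,0],[0,0,0]],[[0,0,-0.02],[0,0,0]],[[0,0,-0.04],[0,0,0]],[[0,0,-0.05],[0,0,0]],[[0,0,-0.05],[0,0,0]],[[0,0,-0.05],[0,0,0]],[[0,0,-0.05],[0,0,0]],[[0,0,-0.05],[0,0,0]],[[0,0,-0.05],[0,0,0]]]' 0 30
python3 to.py .5075 -.0625 .092 224
```

```text
clock: 14.35
position: [0.5068, -0.0609, 0.0917]
ee_rot: [-0.372, 0.928, 0.0, -0.001]
ft_force: [-0.7, -0.3, 0.9]
grip_width: 0.598
grasp_force: 0.0
clock: 15.35
position: [0.5053, -0.0589, 0.0941]
ee_rot: [-0.373, 0.928, 0.001, -0.002]
ft_force: [7.0, 5.8, -33.0]
grip_width: 0.221
grasp_force: 31.3
yaw -136.2 shift [ 0.01 -0.05  0.03] turn -0.0
```

```bash
python3 -m inch '[[[0,0.1,0.03],[0,0,0.09]],[[-0.01,0.2,0.03],[0,0,0.18]],[[-0.03,0.3,0.03],[0,0,0.27]],[[-0.06,0.4,0.03],[0,0,0.36]],[[-0.09,0.5,0.03],[0,0,0.44]],[[-0.13,0.6,0.03],[0,0,0.53]],[[-0.17,0.69,0.03],[0,0,0.62]],[[-0.22,0.78,0.03],[0,0,0.71]],[[-0.28,0.86,0.03],[0,0,0.8]],[[-0.34,0.94,0.03],[0,0,0.89]]]'
python3 -m inch '[[[-0.02,0.06,0],[0,0,0.06]],[[-0.03,0.13,0],[0,0,0.11]],[[-0.04,0.19,0],[0,0,0.17]],[[-0.05,0.25,0],[0,0,0.22]],[[-0.06,0.32,0],[0,0,0.28]],[[-0.07,0.38,0],[0,0,0.33]],[[-0.09,0.44,0],[0,0,0.39]],[[-0.11,0.5,0],[0,0,0.44]],[[-0.13,0.56,0],[0,0,0.5]],[[-0.16,0.62,0],[0,0,0.56]]]'
python3 to.py .506 -.061 .155 224
```

```text
clock: 16.35
position: [0.4747, 0.013, 0.094]
ee_rot: [-0.031, 1.0, 0.0, -0.0]
ft_force: [5.9, 2.3, -16.1]
grip_width: 0.226
grasp_force: 33.1
clock: 17.35
position: [0.483, 0.0643, 0.0939]
ee_rot: [0.187, 0.982, 0.001, -0.002]
ft_force: [-4.9, 6.8, -4.6]
grip_width: 0.222
grasp_force: 34.2
yaw 158.5 shift [-0.84 -1.35 -0.77] turn -1.46
```

```bash
python3 -m inch '[[[0,0,0],[0,0,0]],[[0,0,0],[0,0,0]],[[0,0,0],[0,0,0]],[[0,0,-0.1],[0,0,0]],[[0,0,-0.2],[0,0,0]],[[0,0,-0.35],[0,0,0]],[[0,0,-0.5],[0,0,0]],[[0,0,-0.65],[0,0,0]],[[0,0,-0.8],[0,0,0]],[[0,-0.1,-0.9],[0,0,0]]]' 0.7
python3 -m inch '[[[-0.05,-0.1,0],[0,0,0.03]],[[-0.11,-0.2,0],[0,0,0.07]],[[-0.16,-0.3,0],[0,0,0.11]],[[-0.21,-0.4,0],[0,0,0.15]],[[-0.26,-0.5,0],[0,0,0.19]],[[-0.32,-0.6,0],[0,0,0.23]],[[-0.38,-0.7,0],[0,0,0.27]],[[-0.43,-0.8,0],[0,0,0.3]],[[-0.49,-0.9,0],[0,0,0.33]],[[-0.54,-1,0],[0,0,0.36]]]'
python3 to.py .536 -.380 .1
python3 - <<'E'
from h import *
snap('scene','sc4.png'); snap('side','s4.png')
a=cv2.imread('pics/sc4.png')[165:295,200:330];b=cv2.imread('pics/s4.png')[140:250,225:335]
cv2.imwrite('pics/crop4.png',np.hstack([cv2.resize(a,(400,400),interpolation=cv2.INTER_CUBIC),cv2.resize(b,(400,400),interpolation=cv2.INTER_CUBIC)]))
E
```

```text
clock: 18.35
position: [0.4822, 0.0555, 0.1679]
ee_rot: [0.186, 0.983, 0.0, 0.0]
ft_force: [0.0, 0.5, -0.0]
grip_width: 0.699
grasp_force: 0.0
clock: 19.35
position: [0.4928, -0.036, 0.1665]
ee_rot: [0.324, 0.946, 0.0, 0.0]
ft_force: [0.7, -0.2, -0.1]
grip_width: 0.702
grasp_force: 0.0Traceback (most recent call last):
  File "to.py", line 9, in <module>
    print('yaw',y.round(1),'shift',s.round(2),'turn',(t/45).round(2))
                                                     ^^^^^^^^^^^^
AttributeError: 'float' object has no attribute 'round'
```

View pics/crop4.png

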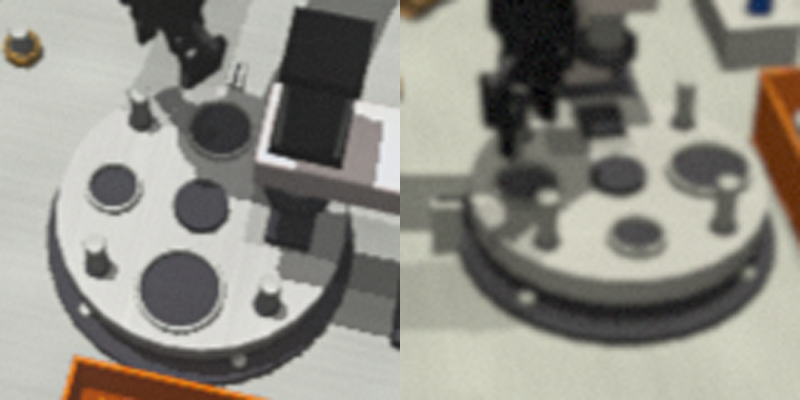

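The picture shows the mid nest in line with the pointer, at crop (221,128) in the scene view. The square pad is under the ram and the small nest is at the left, so the dial is at the loading stop. Next is the coil.

```bash
sed -i 's/(t\/45).round(2)/round(t\/45,2)/' to.py; python3 to.py .536 -.380 .1
python3 - <<'E'
from h import *
f=lambda u,v,z: onz('scene',(200+(u+.5)/3.077-.5,165+(v+.5)/3.077-.5),z)[:2]
g=lambda u,v,z: onz('side',(225+(u+.5)/3.636-.5,140+(v+.5)/3.636-.5),z)[:2]
for n,p in [('mid',f(221,129,.076)),('lar',f(180,289,.076)),('sml',f(114,186,.076)),('hub',f(201,206,.082)),('ptr',f(236,76,.066)),('sideMid',g(528,183,.074)),('sideLar',g(709,167,.076)),('sideHub',g(618,175,.082)),('sideSml',g(637,236,.076))]: 
    print(n,p)
c=cv2.imread('pics/sc4.png')
E
```

```text
yaw 142.1 shift [-3.06 -3.05  0.83] turn 0.0
mid [0.50110862 0.02084388]
lar [0.6808195  0.01840916]
sml [ 0.58934689 -0.07032616]
hub [0.59400625 0.01985317]
ptr [0.42835377 0.02242864]
sideMid [ 0.88404389 -0.03235672]
sideLar [ 1.06720588 -0.03591477]
sideHub [ 0.96933871 -0.04245139]
sideSml [ 0.95333726 -0.12521278]
```

```bash
python3 -m inch '[[[-0.1,-0.1,0],[0,0,0]],[[-0.2,-0.2,0],[0,0,0]],[[-0.3,-0.3,0],[0,0,0]],[[-0.4,-0.4,0],[0,0,0]],[[-0.5,-0.5,0],[0,0,0]],[[-0.6,-0.6,0],[0,0,0]],[[-0.7,-0.7,0],[0,0,0]],[[-0.8,-0.8,0],[0,0,0]],[[-0.9,-0.9,0],[0,0,0]],[[-1,-1,0],[0,0,0]]]' 0.6
python3 -m inch '[[[-0.1,-0.1,0],[0,0,0]],[[-0.2,-0.2,0],[0,0,0]],[[-0.3,-0.3,0],[0,0,0]],[[-0.4,-0.4,0],[0,0,0]],[[-0.5,-0.5,0],[0,0,0]],[[-0.6,-0.6,0],[0,0,0]],[[-0.7,-0.7,0],[0,0,0]],[[-0.8,-0.8,0],[0,0,0]],[[-0.9,-0.9,0],[0,0,0]],[[-1,-1,0],[0,0,0]]]'
python3 -m inch '[[[-0.1,-0.1,0],[0,0,0]],[[-0.2,-0.2,0],[0,0,0]],[[-0.3,-0.3,0],[0,0,0]],[[-0.4,-0.4,0],[0,0,0]],[[-0.5,-0.5,0],[0,0,0]],[[-0.6,-0.6,0],[0,0,0]],[[-0.7,-0.7,0],[0,0,0]],[[-0.7,-0.7,0],[0,0,0]],[[-0.7,-0.7,0],[0,0,0]],[[-0.7,-0.7,0],[0,0,0]]]'
python3 - <<'E'
from h import *
o,im=snap('wrist','w5.png')
hsv=cv2.cvtColor(im,cv2.COLOR_RGB2HSV)
m=cv2.inRange(hsv,(8,70,60),(28,255,255))
q=proj('wrist',[.536,-.38,.012],o);print('pred',q)
n,l,s,cen=cv2.connectedComponentsWithStats(cv2.morphologyEx(m,cv2.MORPH_CLOSE,np.ones((5,5))))
for k in range(1,n):
    if s[k][4]>150:
        c=max(cv2.findContours((l==k).astype(np.uint8),cv2.RETR_EXTERNAL,2)[0],key=cv2.contourArea)
        e=cv2.fitEllipse(cv2.convexHull(c)); P=np.array([onz('wrist',p[0].astype(float),.014,o)[:2] for p in c])
        (cx,cy),rr=cv2.minEnclosingCircle((P*1000).astype(np.float32))
        print(cen[k],s[k],'fit',e[0],onz('wrist',e[0],.014,o),'circle mm',cx,cy,2*rr)
E
python3 to.py .536 -.380 .025
```

```text
clock: 20.45
position: [0.5072, -0.1475, 0.1664]
ee_rot: [0.323, 0.946, 0.0, -0.0]
ft_force: [-0.6, -0.1, 0.1]
grip_width: 0.603
grasp_force: 0.0
clock: 21.45
position: [0.5216, -0.2596, 0.1662]
ee_rot: [0.323, 0.946, 0.0, -0.0]
ft_force: [0.2, 0.6, 0.7]
grip_width: 0.601
grasp_force: 0.0
clock: 22.45
position: [0.5315, -0.3377, 0.1664]
ee_rot: [0.323, 0.946, 0.0, -0.0]
ft_force: [0.5, 0.3, -0.2]
grip_width: 0.597
grasp_force: 0.0
pred [228.01142501 199.05553352]
[130.05660377   1.33018868] [101   0  64   9 212] fit (131.4691925048828, -4.923715591430664) [ 0.2974998  -0.32169036  0.014     ] circle mm 301.30682373046875 -324.9326171875 75.35319519042969
[271.45996593  18.31516184] [250   0  46  34 587] fit (272.2729797363281, 12.821565628051758) [ 0.4119637 -0.2260311  0.014    ] circle mm 411.32861328125 -226.0707244873047 45.56790542602539
[231.13682432 107.60641892] [203  81  55  54 592] fit (230.28077697753906, 107.58021545410156) [ 0.46279381 -0.31741507  0.014     ] circle mm 462.89581298828125 -317.5864562988281 54.81734085083008
[231.2503075 195.4704797] [ 204  172   55   52 1626] fit (230.77597045898438, 197.6545867919922) [ 0.53613204 -0.37604954  0.014     ] circle mm 536.1290893554688 -376.1588134765625 59.95764923095703
yaw 142.3 shift [-0.37 -0.39  1.77] turn 0.0
```

View pics/w5.png

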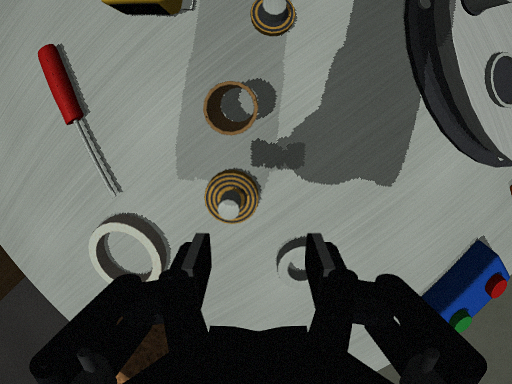

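The wrist view shows the coil at (231,196) with its hub top at (229,208), clear of the tape roll and collar. Its measured diameter is 60 mm, so it is the mid coil. I'll descend with the target centre at (0.536,-0.378).

```bash
python3 - <<'E'
from h import *
o=manip.get_obs();print(onz('wrist',(229,208),.046,o))
E
python3 to.py .536 -.378 .0215
python3 -m inch '[[[-0.07,-0.07,0.02],[0,0,0]],[[-0.15,-0.15,0.05],[0,0,0]],[[-0.22,-0.22,0.1],[0,0,0]],[[-0.3,-0.3,0.2],[0,0,0]],[[-0.35,-0.36,0.32],[0,0,0]],[[-0.35,-0.36,0.46],[0,0,0]],[[-0.35,-0.36,0.6],[0,0,0]],[[-0.35,-0.36,0.74],[0,0,0]],[[-0.35,-0.36,0.87],[0,0,0]],[[-0.35,-0.36,1],[0,0,0]]]'
python3 to.py .536 -.378 .0215
```

```text
[ 0.53605498 -0.37451908  0.046     ]
yaw 142.3 shift [-0.35 -0.37  1.81] turn 0.0
clock: 23.5
position: [0.536, -0.3777, 0.0855]
ee_rot: [0.323, 0.946, 0.0, -0.0]
ft_force: [-0.3, 0.4, 0.1]
grip_width: 0.601
grasp_force: 0.0
yaw 142.3 shift [-0.  -0.   0.8] turn 0.0
```

```bash
python3 -m inch '[[[0,0,0.12],[0,0,0]],[[0,0,0.25],[0,0,0]],[[0,0,0.38],[0,0,0]],[[0,0,0.5],[0,0,0]],[[0,0,0.62],[0,0,0]],[[0,0,0.7],[0,0,0]],[[0,0,0.76],[0,0,0]],[[0,0,0.8],[0,0,0]],[[0,0,0.8],[0,0,0]],[[0,0,0.8],[0,0,0]]]'
python3 -m inch '[[[0,0,0],[0,0,0]],[[0,0,0],[0,0,0]],[[0,0,0],[0,0,0]],[[0,0,0],[0,0,0]],[[0,0,0],[0,0,0]],[[0,0,0],[0,0,0]],[[0,0,0],[0,0,0]],[[0,0,0],[0,0,0]],[[0,0,0],[0,0,0]],[[0,0,0],[0,0,0]]]' 0 40
python3 to.py .536 -.378 .0215
```

```text
clock: 24.5
position: [0.536, -0.3783, 0.0228]
ee_rot: [0.323, 0.946, -0.0, 0.0]
ft_force: [0.2, -0.3, 0.5]
grip_width: 0.598
grasp_force: 0.0
clock: 25.5
position: [0.5362, -0.3782, 0.0229]
ee_rot: [0.323, 0.946, 0.0, 0.0]
ft_force: [-1.3, 1.0, 4.9]
grip_width: 0.242
grasp_force: 39.2
yaw 142.3 shift [0.   0.   0.02] turn 0.0
```

Hub gripped: width 0.242 is about 20.6 mm. I'll lift and carry it to the nest, keeping the coil above the post tops.

```bash
python3 -m inch '[[[0,0,-0.1],[0,0,0]],[[0,0,-0.25],[0,0,0]],[[0,0,-0.4],[0,0,0]],[[0,0,-0.55],[0,0,0]],[[0,0,-0.7],[0,0,0]],[[0.03,0.05,-0.8],[0,0,0]],[[0.08,0.12,-0.9],[0,0,0]],[[0.15,0.2,-1],[0,0,0]],[[0.23,0.3,-1],[0,0,0]],[[0.32,0.4,-1],[0,0,0]]]'
python3 -m inch '[[[0.1,0.1,-0.15],[0,0,0]],[[0.2,0.2,-0.3],[0,0,0]],[[0.3,0.3,-0.45],[0,0,0]],[[0.4,0.4,-0.6],[0,0,0]],[[0.5,0.5,-0.75],[0,0,0]],[[0.6,0.6,-0.9],[0,0,0]],[[0.7,0.7,-0.95],[0,0,0]],[[0.8,0.8,-0.95],[0,0,0]],[[0.9,0.9,-0.95],[0,0,0]],[[1,1,-0.95],[0,0,0]]]'
python3 -m inch '[[[0.1,0.1,0],[0,0,0]],[[0.2,0.2,0],[0,0,0]],[[0.3,0.3,0],[0,0,0]],[[0.4,0.4,0],[0,0,0]],[[0.5,0.5,0],[0,0,0]],[[0.6,0.6,0],[0,0,0]],[[0.7,0.7,0],[0,0,0]],[[0.8,0.8,0],[0,0,0]],[[0.9,0.9,0],[0,0,0]],[[1,1,0],[0,0,0]]]'
python3 to.py .501 .0205 .175 160
```

```text
clock: 26.5
position: [0.5353, -0.3358, 0.1023]
ee_rot: [0.323, 0.946, 0.0, -0.0]
ft_force: [0.2, 0.1, -2.5]
grip_width: 0.244
grasp_force: 39.2
clock: 27.5
position: [0.5205, -0.2235, 0.1778]
ee_rot: [0.323, 0.946, 0.0, -0.001]
ft_force: [0.4, 1.2, -2.4]
grip_width: 0.244
grasp_force: 39.3
clock: 28.5
position: [0.5058, -0.1114, 0.1778]
ee_rot: [0.323, 0.946, 0.0, -0.001]
ft_force: [-0.3, 0.3, -2.3]
grip_width: 0.24
grasp_force: 39.3
yaw 142.3 shift [1.06 1.27 0.04] turn -0.39
```

```bash
python3 -m inch '[[[0.05,0.06,0],[0,0,-0.04]],[[0.12,0.14,0],[0,0,-0.08]],[[0.2,0.24,0],[0,0,-0.12]],[[0.28,0.34,0],[0,0,-0.16]],[[0.36,0.43,0],[0,0,-0.2]],[[0.44,0.53,0],[0,0,-0.24]],[[0.52,0.62,0],[0,0,-0.28]],[[0.58,0.7,0],[0,0,-0.32]],[[0.6,0.72,0],[0,0,-0.36]],[[0.6,0.72,0],[0,0,-0.39]]]'
cat > nest.py <<'E'
from h import *
import sys
o,im=snap('wrist',sys.argv[1]); snap('scene','sc'+sys.argv[1]); 
print(o['position'],'vel',np.abs(o['joint_velocities']).max())
g=cv2.GaussianBlur(cv2.cvtColor(im,cv2.COLOR_RGB2GRAY),(3,3),0)
for n,P in [('mid',(.501,.0205,.075)),('hub',(.591,.0195,.082)),('small',(.5895,-.07,.075))]:
    q=proj('wrist',P,o); print(n,'pred',q)
    for th in (50,60,70,80,95):
        l=cv2.connectedComponentsWithStats((g<th).astype(np.uint8))
        u,v=int(round(q[0])),int(round(q[1]))
        if not(0<=u<512 and 0<=v<384): continue
        k=l[1][v,u]
        if k==0 or l[2][k][4]>9000: continue
        c=max(cv2.findContours((l[1]==k).astype(np.uint8),cv2.RETR_EXTERNAL,2)[0],key=len)
        if len(c)<20: continue
        W=np.array([onz('wrist',p[0].astype(float),P[2],o)[:2] for p in c])*1000
        A=np.c_[2*W,np.ones(len(W))];s=np.linalg.lstsq(A,(W**2).sum(1),rcond=None)[0];r=np.sqrt(s[2]+s[0]**2+s[1]**2)
        res=np.abs(np.hypot(*(W-s[:2]).T)-r).mean()
        print('  th',th,'ctr',s[:2].round(1),'d',(2*r).round(1),'res',res.round(1),'n',len(c))
E
python3 nest.py w6.png; python3 to.py .501 .0205 .175 160
```

```text
clock: 29.5
position: [0.5038, -0.0375, 0.1785]
ee_rot: [0.174, 0.985, 0.0, -0.0]
ft_force: [0.2, 0.3, -2.9]
grip_width: 0.24
grasp_force: 39.3
[ 0.5038394  -0.03752387  0.17848598] vel 0.22589498919011447
mid pred [318.91552826 162.02959275]
  th 50 ctr [504.1  23.7] d 59.2 res 2.0 n 110
  th 60 ctr [504.4  23.6] d 60.8 res 1.7 n 112
  th 70 ctr [503.5  23. ] d 63.1 res 0.5 n 104
hub pred [344.31503452 251.51060671]
small pred [255.68677853 274.8985814 ]
yaw 159.9 shift [0.29 0.68 0.04] turn -0.0
```

```bash
python3 nest.py w7.png; python3 to.py .501 .0205 .175 160
```

```text
[ 0.50382733 -0.03825226  0.17851265] vel 0.031411544203436066
mid pred [319.66956362 161.61462534]
  th 50 ctr [503.9  23.8] d 59.8 res 1.7 n 105
  th 60 ctr [504.4  23.7] d 61.0 res 1.6 n 121
  th 70 ctr [503.6  23. ] d 63.2 res 0.4 n 107
  th 80 ctr [503.1  21.3] d 65.6 res 1.5 n 103
hub pred [345.20541379 251.06765779]
small pred [256.60814972 274.67904347]
yaw 159.8 shift [0.29 0.68 0.04] turn -0.01
```

```bash
cat > coil.py <<'E'
from h import *
import sys
from scipy.optimize import least_squares
o=manip.get_obs()
im=cv2.imread('pics/'+sys.argv[1]);hsv=cv2.cvtColor(im,cv2.COLOR_BGR2HSV)
m=cv2.inRange(hsv,(8,60,40),(28,255,255)); zb=o['position'][2]-.0229
m[:, :180]=0; m[:,340:]=0; m[:170]=0; m[330:]=0
m=cv2.morphologyEx(m,cv2.MORPH_CLOSE,np.ones((7,7)))
ys,xs=np.nonzero(m);print('px',xs.min(),xs.max(),ys.min(),ys.max(),len(xs))
# lower/upper boundary: top edge of each column = bottom rim or top rim facing camera
pts=np.array([(u,np.nonzero(m[:,u])[0].min()) for u in range(xs.min(),xs.max()+1) if m[:,u].any()],float)
for z in (0,.008,.016):
    W=np.array([onz('wrist',p,zb+z,o)[:2] for p in pts])*1000
    s=least_squares(lambda c:np.hypot(*(W-c).T)-29,o['position'][:2]*1000,loss='soft_l1')
    d=s.x-o['position'][:2]*1000; Rm=R.from_quat(o['ee_rot']).as_matrix()
    print(z,'ctr',s.x.round(1),'off tool xy mm',(Rm.T@np.r_[d,0])[:2].round(1),'res',np.abs(s.fun).mean().round(2))
E
python3 coil.py w7.png
```

```text
px 208 307 183 276 3800
0 ctr [505. -38.] off tool xy mm [-1.   0.8] res 0.25
0.008 ctr [502.9 -37.2] off tool xy mm [1.3 0.8] res 0.3
0.016 ctr [500.8 -36.4] off tool xy mm [3.5 0.7] res 0.53
```

View pics/w7.png

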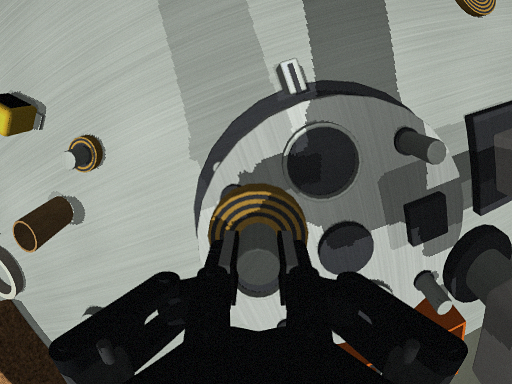

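The last picture shows the held coil rim at about (258,215) and the mid nest ring at (321,160), clear and in line with the pointer. Allowing for the coil's offset in the grip, the target TCP is (0.502, 0.022).

```bash
python3 to.py .5018 .022 .110 160
python3 -m inch '[[[0.03,0.07,0],[0,0,0]],[[0.08,0.18,0],[0,0,0]],[[0.13,0.3,0],[0,0,0]],[[0.18,0.42,0],[0,0,0]],[[0.23,0.54,0],[0,0,0]],[[0.27,0.64,0.1],[0,0,0]],[[0.29,0.69,0.3],[0,0,0]],[[0.29,0.7,0.5],[0,0,0]],[[0.29,0.7,0.7],[0,0,0]],[[0.29,0.7,0.84],[0,0,0]]]'
python3 to.py .5018 .022 .110 160
python3 - <<'E'
from h import *
snap('wrist','w8.png')
E
python3 coil.py w8.png
```

```text
yaw 159.8 shift [0.28 0.7  0.86] turn -0.01
clock: 30.7
position: [0.5008, 0.0231, 0.1098]
ee_rot: [0.175, 0.985, -0.0, -0.001]
ft_force: [-0.5, 0.3, -2.1]
grip_width: 0.242
grasp_force: 39.3
yaw 159.8 shift [-0.02 -0.01 -0.  ] turn -0.0
px 208 308 183 245 3855
0 ctr [500.9  23.5] off tool xy mm [-0.7  0.7] res 0.25
0.008 ctr [498.9  24.3] off tool xy mm [1.5 0.7] res 0.3
0.016 ctr [496.8  25. ] off tool xy mm [3.7 0.7] res 0.55
```

Run:
```python
from h import *
o=manip.get_obs(); g=cv2.cvtColor(cv2.imread('pics/w8.png'),cv2.COLOR_BGR2GRAY).astype(np.float32)
c=np.array([.503,.0227]); print(o['position'])
rs=np.arange(28,42,1)
print('r',rs)
for a in range(90,240,15):
    d=np.array([np.cos(np.radians(a)),np.sin(np.radians(a))])
    q=np.array([proj('wrist',[*(c+d*r/1000),.08],o) for r in rs],np.float32)
    print(a,cv2.remap(g,q[:,:1],q[:,1:],1).ravel().astype(int))
```

```text
[0.5000305  0.02304738 0.10857792]
r [28 29 30 31 32 33 34 35 36 37 38 39 40 41]
90 [62 50 42 61 76 79 78 77 86 80 79 82 84 82]
105 [45 44 26 26 75 76 76 65 80 85 82 81 84 83]
120 [43 43 34 26 36 75 77 79 55 68 85 84 87 85]
135 [ 46  47  35  22  30  60  77 122 134  57  62  84 115 175]
150 [ 44  45  30  25  23  56 149 173 177  90  50  75 161 186]
165 [ 47  43  31  27  26  47 149 177 190 125  54  66 176 185]
180 [ 41  47  25  33  38  63 137 176 197 129  57 119 191 188]
195 [ 52  49  48  58  56  63 145 174 194 123  79 171 183 182]
210 [ 55  54  47  28  19  66 156 175 180  94 181 185 185 184]
225 [128  60  33  25  28  63  78  77  81 188 188 184 182 180]
```

```bash
python3 -m inch '[[[-0.01,-0.01,0],[0,0,0]],[[-0.01,-0.01,0.02],[0,0,0]],[[-0.01,-0.01,0.05],[0,0,0]],[[-0.01,-0.01,0.08],[0,0,0]],[[-0.01,-0.01,0.11],[0,0,0]],[[-0.01,-0.01,0.14],[0,0,0]],[[-0.01,-0.01,0.17],[0,0,0]],[[-0.01,-0.01,0.19],[0,0,0]],[[-0.01,-0.01,0.2],[0,0,0]],[[-0.01,-0.01,0.21],[0,0,0]]]'
python3 to.py .5018 .022 .0929 160
```

```text
clock: 31.75
position: [0.5019, 0.0217, 0.0944]
ee_rot: [0.175, 0.985, 0.0, 0.0]
ft_force: [0.3, -0.2, -2.5]
grip_width: 0.238
grasp_force: 39.4
yaw 159.8 shift [0.   0.   0.02] turn -0.0
```

Underside is about 71.5 mm up with no contact force, so it is inside the ring. I'll lower the last 2 mm and release.

```bash
python3 -m inch '[[[0,0,0.005],[0,0,0]],[[0,0,0.01],[0,0,0]],[[0,0,0.015],[0,0,0]],[[0,0,0.02],[0,0,0]],[[0,0,0.025],[0,0,0]],[[0,0,0.03],[0,0,0]],[[0,0,0.03],[0,0,0]],[[0,0,0.03],[0,0,0]],[[0,0,0.03],[0,0,0]],[[0,0,0.03],[0,0,0]]]'
python3 to.py .5018 .022 .0929 160
```

```text
clock: 32.75
position: [0.5019, 0.0218, 0.0928]
ee_rot: [0.175, 0.985, 0.0, -0.0]
ft_force: [-7.2, -0.1, 11.4]
grip_width: 0.245
grasp_force: 40.8
yaw 159.8 shift [ 0.  0. -0.] turn -0.0
```

```bash
python3 -m inch '[[[0,0,0],[0,0,0]],[[0,0,0],[0,0,0]],[[0,0,0],[0,0,0]],[[0,0,0],[0,0,0]],[[0,0,-0.1],[0,0,0]],[[0,0,-0.25],[0,0,0]],[[0,0,-0.4],[0,0,0]],[[0,0,-0.55],[0,0,0]],[[0,0,-0.7],[0,0,0]],[[0,0,-0.8],[0,0,0]]]' 0.6 30
cat > chk.py <<'E'
from h import *
import sys
c=np.array([float(v) for v in sys.argv[2:4]])
o,im=snap('wrist',sys.argv[1]); m=cv2.inRange(cv2.cvtColor(im,cv2.COLOR_RGB2HSV),(8,60,40),(28,255,255))
q=proj('wrist',[*c,.086],o);print('pred',q)
l=cv2.connectedComponentsWithStats(cv2.morphologyEx(m,cv2.MORPH_CLOSE,np.ones((7,7))))
k=[k for k in range(1,l[0]) if np.hypot(*(l[3][k]-q))<30 and l[2][k][4]>300]
for k in k:
    cc=max(cv2.findContours((l[1]==k).astype(np.uint8),cv2.RETR_EXTERNAL,2)[0],key=len)
    W=np.array([onz('wrist',p[0].astype(float),.086,o)[:2] for p in cc])*1000
    x,r=cv2.minEnclosingCircle(W.astype(np.float32)); print('coil',np.round(x,1),'d',2*r,l[2][k])
E
python3 chk.py w9.png .503 .0225; python3 to.py .507 -.061 .155 224
```

```text
clock: 33.75
position: [0.5023, 0.0218, 0.1576]
ee_rot: [0.175, 0.985, 0.001, 0.001]
ft_force: [-0.5, 0.8, -0.0]
grip_width: 0.605
grasp_force: 0.0
pred [257.65616974 200.15677633]
coil [500.5  22.9] d 60.44166564941406 [ 220  159   75   74 3284]
yaw 159.8 shift [-0.41 -0.95  0.04] turn -1.43
```

The coil is measured at (0.5005, 0.023), 60 mm across when cast onto the seated rim plane, so it is seated. Now the final quarter turn, using the near-left post again.

```bash
python3 -m inch '[[[-0.04,-0.1,0],[0,0,-0.1]],[[-0.08,-0.2,0],[0,0,-0.2]],[[-0.12,-0.3,0],[0,0,-0.3]],[[-0.17,-0.4,0],[0,0,-0.4]],[[-0.22,-0.5,0],[0,0,-0.5]],[[-0.26,-0.6,0],[0,0,-0.6]],[[-0.3,-0.7,0],[0,0,-0.7]],[[-0.35,-0.8,0],[0,0,-0.8]],[[-0.39,-0.9,0],[0,0,-0.9]],[[-0.41,-0.96,0],[0,0,-1]]]'
python3 -m inch '[[[0,0,0],[0,0,-0.15]],[[0,0,0],[0,0,-0.3]],[[0,0,0],[0,0,-0.42]],[[0,0,0.1],[0,0,-0.42]],[[0,0,0.25],[0,0,-0.42]],[[0,0,0.4],[0,0,-0.42]],[[0,0,0.55],[0,0,-0.42]],[[0,0,0.7],[0,0,-0.42]],[[0,0,0.78],[0,0,-0.42]],[[0,0,0.78],[0,0,-0.42]]]'
python3 -m inch '[[[0,0,0],[0,0,0]],[[0,0,0],[0,0,0]],[[0,0,-0.01],[0,0,0]],[[0,0,-0.02],[0,0,0]],[[0,0,-0.02],[0,0,0]],[[0,0,-0.02],[0,0,0]],[[0,0,-0.02],[0,0,0]],[[0,0,-0.02],[0,0,0]],[[0,0,-0.02],[0,0,0]],[[0,0,-0.02],[0,0,0]]]' 0 30
python3 to.py .507 -.061 .094 224
```

```text
clock: 34.8
position: [0.506, -0.0623, 0.156]
ee_rot: [-0.216, 0.976, -0.0, -0.0]
ft_force: [-0.1, 0.1, 0.7]
grip_width: 0.596
grasp_force: 0.0
clock: 35.8
position: [0.5055, -0.0618, 0.0926]
ee_rot: [-0.372, 0.928, 0.0, -0.001]
ft_force: [0.5, 0.0, -0.2]
grip_width: 0.599
grasp_force: 0.0
clock: 36.8
position: [0.5057, -0.0609, 0.0944]
ee_rot: [-0.373, 0.928, 0.0, -0.0]
ft_force: [5.2, 2.3, -15.7]
grip_width: 0.223
grasp_force: 30.7
yaw -136.2 shift [-0.01 -0.01  0.01] turn -0.01
```

```bash
python3 -m inch '[[[0,0.1,0.02],[0,0,0.09]],[[-0.01,0.2,0.02],[0,0,0.18]],[[-0.03,0.3,0.02],[0,0,0.27]],[[-0.06,0.4,0.02],[0,0,0.36]],[[-0.09,0.5,0.02],[0,0,0.44]],[[-0.13,0.6,0.02],[0,0,0.53]],[[-0.17,0.69,0.02],[0,0,0.62]],[[-0.22,0.78,0.02],[0,0,0.71]],[[-0.28,0.86,0.02],[0,0,0.8]],[[-0.34,0.94,0.02],[0,0,0.89]]]'
python3 -m inch '[[[-0.02,0.06,0],[0,0,0.06]],[[-0.03,0.13,0],[0,0,0.11]],[[-0.04,0.19,0],[0,0,0.17]],[[-0.05,0.25,0],[0,0,0.22]],[[-0.06,0.32,0],[0,0,0.28]],[[-0.07,0.38,0],[0,0,0.33]],[[-0.09,0.44,0],[0,0,0.39]],[[-0.11,0.5,0],[0,0,0.44]],[[-0.13,0.56,0],[0,0,0.5]],[[-0.16,0.62,0],[0,0,0.56]]]'
python3 -m inch '[[[0,0,0],[0,0,0]],[[0,0,0],[0,0,0]],[[0,0,0],[0,0,0]],[[0,0,-0.1],[0,0,0]],[[0,0,-0.2],[0,0,0]],[[0,0,-0.35],[0,0,0]],[[0,0,-0.5],[0,0,0]],[[0,0,-0.65],[0,0,0]],[[0,0,-0.8],[0,0,0]],[[0,0,-0.85],[0,0,0]]]' 0.7
python3 -m inch '[[[0,-0.1,0],[0,0,0]],[[0,-0.2,0],[0,0,0]],[[0,-0.3,0],[0,0,0]],[[0,-0.4,0],[0,0,0]],[[0.05,-0.5,-0.05],[0,0,0]],[[0.1,-0.6,-0.1],[0,0,0]],[[0.15,-0.7,-0.15],[0,0,0]],[[0.2,-0.8,-0.2],[0,0,0]],[[0.2,-0.8,-0.2],[0,0,0]],[[0.2,-0.8,-0.2],[0,0,0]]]'
python3 - <<'E'
from h import *
np.set_printoptions(precision=4,suppress=True)
C=np.array([.591,.0195])
for n in('wrist','scene','side'):
    o,im=snap(n,n+'_end.png'); print(n,o['position'])
    m=cv2.inRange(cv2.cvtColor(im,cv2.COLOR_RGB2HSV),(8,60,40),(28,255,255))
    q=proj(n,[.592,.1095,.086],o);l=cv2.connectedComponentsWithStats(m);print(' pred',q)
    for k in range(1,l[0]):
        if np.hypot(*(l[3][k]-q))<40 and l[2][k][4]>8:
            x,y,w,h,a=l[2][k];print(' brass',l[2][k],onz(n,(x+w/2-.5,y+h/2-.5),.084,o))
E
```

```text
clock: 37.8
position: [0.4737, 0.0115, 0.0943]
ee_rot: [-0.031, 1.0, 0.0, -0.0]
ft_force: [-2.6, -0.7, 4.4]
grip_width: 0.225
grasp_force: 32.9
clock: 38.8
position: [0.4816, 0.0639, 0.0943]
ee_rot: [0.187, 0.982, 0.001, -0.003]
ft_force: [-14.8, 7.1, 17.2]
grip_width: 0.219
grasp_force: 34.1
clock: 39.8
position: [0.4841, 0.0619, 0.1633]
ee_rot: [0.187, 0.982, 0.001, 0.001]
ft_force: [-0.0, -0.5, -0.3]
grip_width: 0.699
grasp_force: 0.0
clock: 40.8
position: [0.4451, 0.0082, 0.1776]
ee_rot: [0.187, 0.982, 0.0, 0.0]
ft_force: [0.7, -0.0, 0.4]
grip_width: 0.698
grasp_force: 0.0
wrist [0.4451 0.0082 0.1776]
 pred [398.0997 280.7429]
 brass [371 253  53  30 412] [0.5756 0.1113 0.084 ]
 brass [380 262  41  23 147] [0.5845 0.1136 0.084 ]
 brass [384 266  33  18 108] [0.5865 0.1133 0.084 ]
 brass [394 270  19  10  67] [0.5883 0.1167 0.084 ]
scene [0.4451 0.0083 0.1775]
 pred [294.3911 236.5874]
 brass [285 231  19  16 188] [0.5975 0.1095 0.084 ]
side [0.4451 0.0083 0.1775]
 pred [280.349  170.9043]
 brass [273 168  15  10 109] [0.5894 0.1025 0.084 ]
```

The coil shows up under the ram within a few millimetres, partly hidden in each view. I'll do a last numeric check that the dial is in its stop and the coil is level.

Run:
```python
from h import *
np.set_printoptions(precision=4,suppress=True)
for n,f in (('side','side_end.png'),('scene','scene_end.png'),('scene','sc4.png')):
    g=cv2.cvtColor(cv2.imread('pics/'+f),cv2.COLOR_BGR2GRAY)
    for nm,P in (('-y nest',(.591,-.0705,.076)),('-x nest',(.501,.0205,.076)),('+x',(.681,.0185,.076))):
        q=proj(n,P).round().astype(int)
        for th in (70,85,100):
            l=cv2.connectedComponentsWithStats((g<th).astype(np.uint8));k=l[1][q[1],q[0]]
            if k and l[2][k][4]<900:
                x,y,w,h,a=l[2][k];print(f,nm,th,l[2][k],onz(n,(x+w/2-.5,y+h/2-.5),P[2])[:2])
o=manip.get_obs();print(o['clock'],o['ft_force'])
```

```text
side_end.png -y nest 85 [280 199  20  11 170] [ 0.5877 -0.0691]
side_end.png -y nest 100 [280 198  21  13 202] [ 0.5894 -0.0694]
side_end.png -x nest 85 [254 187  11   5  43] [0.4994 0.0265]
side_end.png -x nest 100 [253 186  13   7  65] [0.4994 0.0265]
side_end.png +x 85 [304 182  11   9  74] [0.6775 0.0181]
side_end.png +x 100 [304 182  12   9  88] [0.6792 0.0179]
scene_end.png -y nest 85 [225 215  23  21 372] [ 0.5895 -0.0726]
scene_end.png -y nest 100 [225 215  24  21 397] [ 0.5891 -0.0711]
scene_end.png -x nest 85 [265 201  14  11 130] [0.499  0.0205]
scene_end.png -x nest 100 [264 200  16  13 145] [0.499  0.0205]
scene_end.png +x 85 [250 251  17  17 202] [0.6822 0.0182]
scene_end.png +x 100 [250 251  17  17 223] [0.6822 0.0182]
sc4.png -y nest 85 [230 219  14  12 115] [ 0.5875 -0.0715]
sc4.png -y nest 100 [230 219  14  13 145] [ 0.5891 -0.0711]
sc4.png -x nest 70 [262 199  19  16 245] [0.5011 0.0193]
sc4.png -x nest 85 [261 198  21  17 267] [0.4994 0.0189]
sc4.png -x nest 100 [251 194  31  24 408] [0.5012 0.0031]
sc4.png +x 85 [246 247  25  23 422] [0.6792 0.0175]
sc4.png +x 100 [246 247  25  24 463] [0.6807 0.0179]
40.95 [-0.017   0.4556  0.3137]
```

```bash
python3 -c "
from workcell import manip
print(manip.hand_in())"
```

```text
the job is handed in; nothing more can be done
None
```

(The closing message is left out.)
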